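# Spring the retaining ring off a tube rotor with the hooked pick

### The arm

A 7-joint arm with a two-finger parallel gripper is mounted at the origin on the work surface. World frame = base frame: x ahead of the robot, y to its left, z up, the work surface at z = 0. Lengths are in m, angles in rad, forces in N, time in s.
With the tool pointing down it reaches from about 0.4 to 0.875 m from the base axis. Payload 19.3 kg.
Tool frame: the origin (TCP) lies between the finger pads; the fingertips stand bot.tcp_to_tips ahead of it and the grasp point (between the pads) is the TCP (bot.tcp_to_tips is the distance from the TCP to the fingertips, in m); z points along the fingers, y is the line along which they close (so a half turn about z gives the same grasp; the last joint's range is limited). The gripper opens to 85 mm and grips with 20 to 120 N. Pads are 22 mm wide; open, the fingers measure 114 mm over their backs; the gripper's body (76 mm by 85 mm) begins 54 mm behind the grasp point. The pads swing forward as they close: fully open they stand 13 mm farther back than shut.
Start: joints at [-1.309, 0.521, -0.036, 1.599, 0.021, 1.021, -0.113], TCP at [0.204, 0.591, 0.25] pointing down, gripper open.
Joint ranges: [-2.91, 2.91], [-0.3, 2.13], [-1.5, 1.42], [0.17, 2.43], [-1.26, 4.41], [0.16, 1.93], [-2.52, 2.52]. Speed limits (rad/s): [1.89, 1.89, 2.39, 2.39, 3.01, 3.01, 3.01].

### API

Orientations are given as [roll, pitch, yaw] about the fixed x, y, z axes, in that order (R = Rz(yaw) Ry(pitch) Rx(roll)).
In Python, from workcell import telemetry, grab_frame, bot gives the robot as it stands. The module is installed in compiled form; this text tells all that it offers.
- The arm moves only by the shell command python3 -m crank 'ROWS' [FORCE]. ROWS is text: rows parted by semicolons, each of 7 numbers parted by spaces: the finger opening in m, from 0 to 0.0854, then the shift along the tool's x, y, z in m, then the turn, a rotation vector about the tool's x, y, z in degrees. A call has exactly 8 rows; each row shifts and turns the commanded pose from where the row before left it, along the tool's axes as they then stand; what a row does not reach is not made up. A row lasts 1/12 s, in which the tool goes at most 41.7 mm and 7.16 degrees, less where a joint would pass 70% of its speed; a pose out of reach is approached as far as the arm can. A call with a gripper value outside its range is refused whole. The fingers move at their own pace and stop on an object; FORCE is the grip in N (left out, the last holds). Time passes only in rows, so rows that do not move let the fingers close, or fill a call up. It gives the time, the measured TCP pose, the force, the opening and the grip force at its end, in the units of the state.
- telemetry.observe(): the state, without advancing time (a new reading comes with each control period).
- grab_frame(name): name is "side" or "top" or "wrist"; returns a dict with "pixels" (400x640x3 uint8, red, green, blue), "depth" (400x640 float32, m along the optical axis (not along the pixel's ray), 0 where there is no reading), "vertical_fov" (degrees; the focal length in pixels is half the picture's height over the tangent of half this angle, whatever the lens; pixels are square), "cx", "cy" (the principal point, pixels), "R" (3x3) and "t" (3): a world point X has camera coordinates R X + t; the wrist camera has in their place "hand_eye" (4x4, takes a point from camera to tool coordinates, whose origin is the TCP and whose axes are the flange's). Camera axes: x right, y down, z forward; pixel columns grow to the right and rows downward; lengths in m; the calibration is good to about 2 mm. A picture is of the moment at which its call begins: read the wrist's pose just before it.
- bot.job_done(): hands the job in; it is judged then, once.
The state is a dict: "clock": time; "qpos": joint angles; "qd": joint speeds; "joint_efforts": joint torques, N m; "position": TCP position; "tool_rot": TCP orientation; "force": force on the tool from outside, world axes, zero at the start; "moment": the same for the moment, N m; "grip_width": finger opening in m; "finger_force": force on a finger pad.
Only numpy, scipy, OpenCV 4.12 (cv2) and the standard library are available. Lean on these libraries where they do the work, as an engineer would, in place of code of your own. Each camera call takes 0.05 s, during which the arm holds its last target. There are 200 camera calls.

### The job

The tube rotor has to come off its drive for cleaning. Take the hooked pick from its stand, work its toe into the slot in the hub under the end of the split retaining ring and gently lift that end over the lugs so that the ring springs out of its groove; do not force pick, ring or hub, and do not pull the ring with the gripper while it is still in the groove. Then put the pick back in its stand, lay the loose ring in the steel tray, and leave the bottle, the jar and the tube rack alone.

Things in the scene. Friction and masses are not known exactly. Their poses are not given: they have to be found in the camera images.
- rotor: Tube rotor on its drive, fixed, 1 to 10 mm up on levelling feet. Origin: underside centre of the drive box (150 x 150 x 34 mm), z up. Heights above it: flat top of the rotor disc (radius 64 mm) 56; tube caps on it, none within 12 deg of the slot's direction, 61; collar (radius 26 mm), its flat face 78; core (radius 21 mm) 88; boss (radius 16 mm) 104 mm. The ring lies on the collar face.
- rotor_face (a point): Point on the rotor's axis at the height of the collar face, 22 mm above the rotor disc; axes as rotor. Directions below are counted counter-clockwise from the rotor's own +x, seen from above.
- slot_mouth (a point): Floor of the pick slot at the collar's rim, 26 mm from the axis at 180 deg (the rotor's own -x); axes as rotor. Radial slot in the collar, 9 mm wide at the rim and 7.5 mm inside, open outwards, 5.5 mm deep below the collar face, running in to the core. The ring's wire bridges it; no lug stands over it, so a toe in it can rise straight up with the wire.
- lug_edge (a point): Middle of the outer edge of one lug: 24 mm from the axis, 9 mm above the collar face. Two lugs, at about 110 to 170 and 250 to 310 deg, lean out from the core over the ring, which catches under their sloping lower faces. Their tops slope up inwards to 13 mm above the face.
- ring: Split ring of steel wire 6 mm thick, centreline radius 24 mm (54 mm over all), 80 g. Origin: centre of the circle at mid wire, z its normal. At the start 3 mm above the collar face, axes as the rotor's. Wire runs from 200 deg through 90 and 0 to 236 deg; the rest is the gap. Freed, it lies loose and tilted round the boss, centre 9 to 20 mm above the face; take it across its outside (gives 1 to 2 mm).
- ring_end (a point): End to lift: centre of the wire's end, at 200 deg. To pass the lugs it rises 8 mm and moves 4 mm outwards, away from the axis. Lifting the wire over the slot takes 6 to 11 N if the pick gives way outwards with it, 15 to 20 N if the shank holds it back: over 15 N bends the ring. With the shank over 1.5 mm off the wire the toe slips out. Past the lugs it jumps free.
- ring_other_end (a point): The ring's other end, at 236 deg: centre of the wire's end, 24 mm from the axis.
- pick: Hooked pick, upright in its stand, about 60 g. Origin: underside centre of its plate, on the shank's axis; z up the handle, x the way the toe points. Plate 40 (x) x 26 (y) x 4 mm; handle 16 x 16 mm, flats along x and y, from 4 to 54 mm up; shank of radius 3 mm down to z = -60 mm, where a toe 4 mm thick runs along +x, its axis at z = -60 mm, its end 9.5 mm from the shank's axis.
- pick_tip (a point): End of the pick's toe, at (9.5, 0, -60) mm in the pick's frame.
- stand: White stand of the pick, fixed. Origin: underside centre. Block 50 (x) x 36 (y) mm, 70 mm high, on a foot 80 x 70 mm, with an upright pocket 30 (x) x 16 (y) mm open at the top. The pick's plate rests on its top, shank and toe in the pocket; at the start the pick's axes are along the stand's and its origin is 70 mm above the stand's.
- tray: Open steel tray 160 x 160 mm, 16 mm high, walls 3 mm, floor 5 mm thick at most, fixed. Origin: underside centre; x and y along its sides.
- bottle: Bystander: clear bottle with blue cap, radius 31 mm, 130 mm high. Origin: underside centre.
- jar: Bystander: white jar, radius 32 mm, 85 mm high. Origin: underside centre.
- rack: Bystander: purple tube rack 70 x 120 x 35 mm. Origin: underside centre.
Things that resemble listed ones, but are neither listed nor needed, are in the scene too. What is shaped like the stand but blue or orange is not meant.

How it is judged:
On the way, in this order (a step that is already met when the one before it is completed fails the run):
1. the pick's toe is in the slot, below the wire of the seated ring (z of pick_tip in the frame of rotor_face between -0.0075 and 0 m and x of pick_tip in the frame of rotor_face between -0.0265 and -0.014 m and y of pick_tip in the frame of rotor_face between -0.006 and 0.006 m and z of ring_end in the frame of rotor_face below 0.005 m), for 0.04 s.
2. the ring's end is raised 5 mm by the pick, untouched by the gripper (z of ring_end in the frame of rotor_face above 0.008 m and contact force between pick and ring above 0.5 N and contact force between the fingers and ring below 0.1 N).
At the end, for the whole second after the job is handed in: The ring lies flat (within 0.15 rad) on the tray's floor, its centre within 55 mm of the tray's centre along both sides; the pick stands upright (within 0.1 rad) in its stand with its plate on the top (within 3 mm in height, 16 mm sideways); both at rest (x of ring in the frame of tray between -0.055 and 0.055 m and y of ring in the frame of tray between -0.055 and 0.055 m and height (world z) of ring below 0.014 m and angle between ring's own z axis and vertical below 0.15 rad and linear speed of each of ring, pick below 0.02 m/s and z of pick in the frame of stand between 0.067 and 0.073 m and horizontal distance between pick and stand below 0.016 m and angle between pick's own z axis and vertical below 0.1 rad); the robot touches nothing.
It fails at once if pick and ring press on each other with more than 15 N (contact force between pick and ring above 15 N).
It fails at once if pick and hub press on each other with more than 22 N (contact force between pick and rotor above 22 N).
It fails at once if the gripper pulls or pushes at the ring (over 1 N) while it is in its groove (contact force between the fingers and ring above 1 N and horizontal distance between ring and rotor below 0.02 m and z of ring in the frame of rotor_face below 0.005 m).
It fails at once if a bystander is moved by more than 15 mm (distance of any of bottle, jar, rack from where it was at the start of the episode above 0.015 m).
It also fails if it takes over 72 s, if anything falls off the work surface, if the arm or the gripper's body presses on something with over 40 N, if the wrist force passes 120 N, or if a joint passes its speed limit or range.

## Working session

There is one attempt and no reset: what is moved stays moved. The work goes in short steps, Python scripts to look and compute and a shell command to move; the robot and the scene stay as the last step left them, time stands still between calls to the robot, and variables do not carry over. Pictures are saved under pics/ and viewed, at most 12 in all, crops included, and the job is handed in when it is done.

```bash
mkdir -p pics; cat > h.py <<'E'
import numpy as np, cv2
from workcell import telemetry, grab_frame, bot
from scipy.spatial.transform import Rotation as Ro
def state(): return telemetry.observe()
def rotm(rpy): return Ro.from_euler('xyz',rpy).as_matrix()
def cam(name):
    s=state(); f=grab_frame(name); f['f']=200/np.tan(np.radians(f['vertical_fov'])/2)
    if name=='wrist':
        T=np.eye(4);T[:3,:3]=rotm(s['tool_rot']);T[:3,3]=s['position'];C=T@f['hand_eye']
    else:
        C=np.eye(4);C[:3,:3]=f['R'].T;C[:3,3]=-f['R'].T@f['t']
    f['C']=C;return f
def ray(f,u,v,z):
    d=f['C'][:3,:3]@np.array([(u-f['cx'])/f['f'],(v-f['cy'])/f['f'],1]);o=f['C'][:3,3]
    return o+d*(z-o[2])/d[2]
def cloud(f):
    v,u=np.mgrid[:400,:640];d=f['depth']
    P=np.stack([(u-f['cx'])/f['f']*d,(v-f['cy'])/f['f']*d,d],-1)
    P=P@f['C'][:3,:3].T+f['C'][:3,3];P[d==0]=np.nan;return P
def proj(f,X):
    c=f['C'][:3,:3].T@(np.asarray(X)-f['C'][:3,3]);return c[:2]/c[2]*f['f']+[f['cx'],f['cy']]
def save(n,im): cv2.imwrite('pics/'+n,im[:,:,::-1])
E
python3 - <<'E'
from h import *
s=state();print(s,bot.tcp_to_tips)
a=cam('top');b=cam('side')
save('top.png',a['pixels']);save('side.png',b['pixels'])
for f in(a,b):print(f['C'].round(3),f['f'],f['cx'],f['cy'])
np.save('top.npy',a,allow_pickle=True);np.save('side.npy',b,allow_pickle=True)
E
```

```text
{'clock': 0.0, 'qpos': array([-1.30917758,  0.52203724, -0.03632978,  1.59999803,  0.02119359,
        1.02108584, -0.11276031]), 'qd': array([ 0.00100416, -0.00067836,  0.00162666, -0.00050107, -0.00013464,
       -0.00177958,  0.00026132]), 'joint_efforts': array([-6.38615184e-04, -9.27099609e+01,  1.98000938e+00, -3.69926155e+01,
        1.79554633e-02,  8.09243415e-03,  1.14286436e-05]), 'position': array([0.20353068, 0.59060236, 0.24971479]), 'tool_rot': array([-3.14045136e+00,  7.43785144e-05,  2.80980219e+00]), 'force': array([-0.42141138,  0.6748849 , -0.40895085]), 'moment': array([-0.02753251,  0.02621057, -0.00263078]), 'finger_force': 0.0, 'grip_width': 0.08551002993515995} 0.019
[[ 0.02  -0.977  0.211  0.368]
 [-1.    -0.019  0.008  0.009]
 [-0.004 -0.211 -0.977  0.971]
 [ 0.     0.     0.     1.   ]] 426.0728378354891 324.7493535091137 196.96521267675786
[[-0.927 -0.248  0.28   0.303]
 [-0.374  0.653 -0.659  0.59 ]
 [-0.019 -0.716 -0.698  0.687]
 [ 0.     0.     0.     1.   ]] 403.499535130741 322.280266396941 194.69683709780054
```

View pics/top.png

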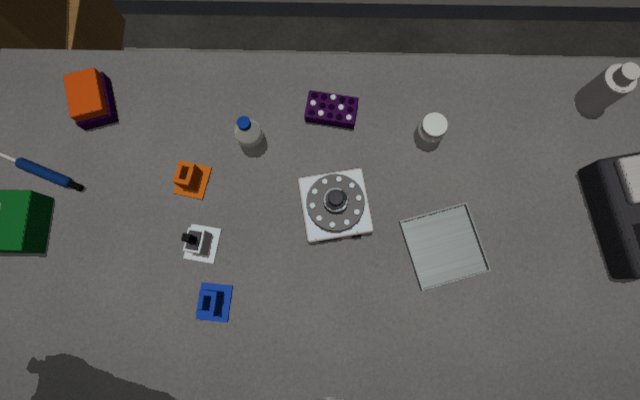

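View pics/side.png

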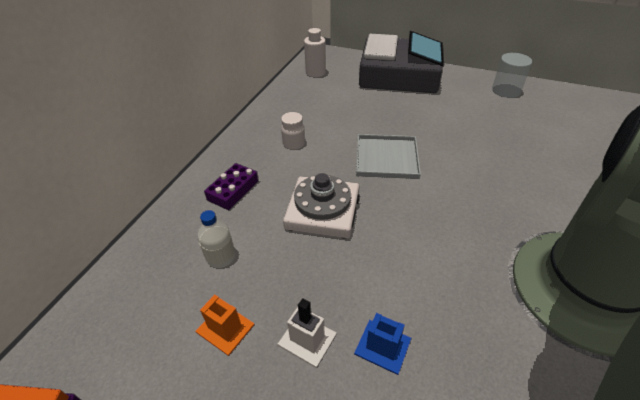

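The top view shows the white stand with the black pick at (200,242), the rotor at (336,203), the tray at (445,246), the bottle at (247,134), the rack at (331,109) and the jar at (432,128). There are three stand candidates: orange (191,179), blue (213,301) and white (200,242). The white one fits, because it matches the stated colour and holds the pick.

```bash
python3 - <<'E'
from h import *
f=np.load('top.npy',allow_pickle=True).item();P=cloud(f);im=f['pixels'].astype(int)
g=cam('wrist');print(g['hand_eye'].round(3),g['f'])
hsv=cv2.cvtColor(f['pixels'],cv2.COLOR_RGB2HSV)
for n,(u0,u1,v0,v1),thr in [('stand',(175,228,218,268),140),('drive',(290,380,160,250),140),('tray',(390,500,195,295),105)]:
    m=np.zeros((400,640),np.uint8);m[v0:v1,u0:u1]=(hsv[v0:v1,u0:u1,2]>thr)
    if n=='drive': print('box z',np.nanmedian(P[...,2][m>0]))
    c,_=cv2.findContours(m,0,2);c=max(c,key=cv2.contourArea);r=cv2.minAreaRect(c);h={'stand':.008,'drive':.038,'tray':.016}[n]
    b=np.array([ray(f,*p,h) for p in cv2.boxPoints(r)]);e=np.diff(np.vstack([b,b[:1]]),axis=0)
    print(n,b.mean(0).round(4),np.linalg.norm(e,axis=1).round(3),np.degrees(np.arctan2(e[:,1],e[:,0])).round(1))
# handle top: highest around the stand
Q=P[215:270,172:230].reshape(-1,3);print('zmax',np.nanmax(Q[:,2]));k=Q[:,2]>.115;print('handle',k.sum(),np.nanmean(Q[k],0).round(4))
k=(Q[:,2]>.002)&(Q[:,2]<.02);print('foot z',np.nanmedian(Q[k],0).round(4))
k=(Q[:,2]>.065)&(Q[:,2]<.08);print('top',k.sum(),np.nanmean(Q[k],0).round(4))
Q=P[150:250,290:380].reshape(-1,3)
for a,b in((.03,.045),(.055,.065),(.08,.09),(.1,.12)):
    k=(Q[:,2]>a)&(Q[:,2]<b);print(a,k.sum(),np.nanmedian(Q[k],0).round(4))
E
```

```text
[[ 0.001 -0.954 -0.299  0.075]
 [ 1.     0.001 -0.002 -0.001]
 [ 0.002 -0.299  0.954 -0.123]
 [ 0.     0.     0.     1.   ]] 343.4008493460233
stand [0.4645 0.2959 0.008 ] [0.083 0.076 0.083 0.074] [  -7.5 -101.3  171.6   78.9]
box z 0.03936289289993339
drive [ 0.5547 -0.0058  0.038 ] [0.15  0.147 0.146 0.146] [ -79.1 -170.8  100.6   11.1]
tray [ 0.4731 -0.2526  0.016 ] [0.222 0.25  0.222 0.238] [ -0.7 -88.9 176.3  91.2]
zmax 0.12705696336341454
handle 73 [0.4641 0.2926 0.1232]
foot z [0.4574 0.2795 0.0049]
top 330 [0.4632 0.2905 0.072 ]
0.03 1742 [ 0.5253 -0.0049  0.0387]
0.055 1878 [ 0.5499 -0.0047  0.0612]
0.08 132 [ 0.5495 -0.0068  0.0879]
0.1 184 [ 0.5541 -0.0048  0.1087]
```

```bash
python3 -m crank '0.0854 -.034 -.020 0 0 0 0;0.0854 -.034 -.020 0 0 0 0;0.0854 -.034 -.020 0 0 0 0;0.0854 -.034 -.020 0 0 0 0;0.0854 -.034 -.020 0 0 0 0;0.0854 -.034 -.020 0 0 0 0;0.0854 -.034 -.020 0 0 0 0;0.0854 -.034 -.020 0 0 0 0' 
python3 -m crank '0.0854 -.034 -.020 0 0 0 0;0.0854 -.034 -.020 0 0 0 0;0.0854 0 0 0 0 0 0;0.0854 0 0 0 0 0 0;0.0854 0 0 0 0 0 0;0.0854 0 0 0 0 0 0;0.0854 0 0 0 0 0 0;0.0854 0 0 0 0 0 0' 
python3 - <<'E'
from h import *
f=cam('wrist');save('w1.png',f['pixels']);np.save('w1.npy',f,allow_pickle=True)
print(state()['force'],proj(f,[.464,.2915,.07]))
E
```

```text
clock: 0.82
position: [0.4095, 0.3493, 0.2503]
tool_rot: [-3.142, -0.0, 2.81]
force: [0.8, 1.5, 0.1]
grip_width: 0.0856
finger_force: 0.0
clock: 1.48
position: [0.4593, 0.2919, 0.2503]
tool_rot: [3.142, -0.0, 2.811]
force: [0.1, -0.2, 0.3]
grip_width: 0.0851
finger_force: 0.0
[-0.14926067  0.70584018 -0.09204662] [326.0355742 186.4027888]
```

View pics/w1.png

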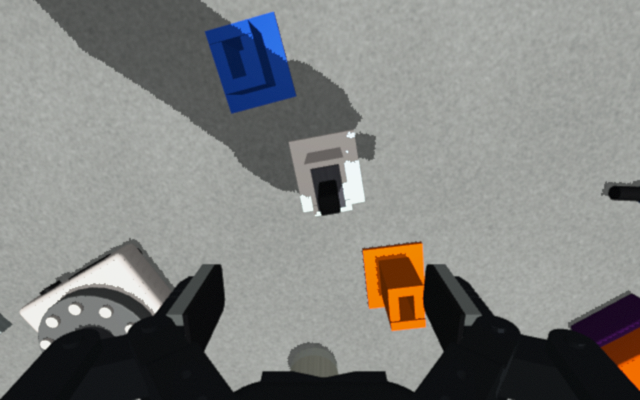

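The white stand is at (328,172), with the plate at (327,180) and the black handle at (328,198). The plate's long side runs roughly up the image. The blue and orange stands are empty.

```bash
python3 - <<'E'
from h import *
f=np.load('w1.npy',allow_pickle=True).item();P=cloud(f);im=f['pixels']
W=np.zeros((400,640),bool);W[120:225,280:380]=1
for n,a,b in(('handletop',.118,.135),('plate/top',.066,.080),('foot',.002,.02)):
    m=(W&(P[...,2]>a)&(P[...,2]<b))
    if n=='plate/top': 
        m2=m&(im.max(2)<90)
        Q=P[m2];h=np.nanmedian(Q[:,2]);r=cv2.minAreaRect(Q[:,:2].astype(np.float32)*1000);print('dark plate',m2.sum(),h,r)
    Q=P[m];r=cv2.minAreaRect(Q[:,:2].astype(np.float32)*1000);print(n,m.sum(),np.median(Q[:,2]),Q.mean(0).round(4),r)
    if n!='handletop':
        h=.0705 if n!='foot' else .006
big=cv2.resize(im[110:240,260:400],None,fx=4,fy=4,interpolation=cv2.INTER_CUBIC);save('w1c.png',big)
E
```

```text
handletop 432 0.1234802789420833 [0.4643 0.2934 0.1233] ((465.1905517578125, 293.19781494140625), (15.95217227935791, 16.46159553527832), 81.92999267578125)
dark plate 567 0.07367577683258841 ((465.01153564453125, 293.0639343261719), (25.4227352142334, 39.7814826965332), 81.44499206542969)
plate/top 1462 0.07055880393645714 [0.4595 0.2948 0.0711] ((465.3351745605469, 293.0211181640625), (35.99356460571289, 50.55439376831055), 81.47305297851562)
foot 2470 0.005736888035377696 [0.456  0.2963 0.0059] ((472.4854736328125, 294.9258728027344), (105.77371215820312, 109.61121368408203), 72.94612884521484)
```

View pics/w1c.png

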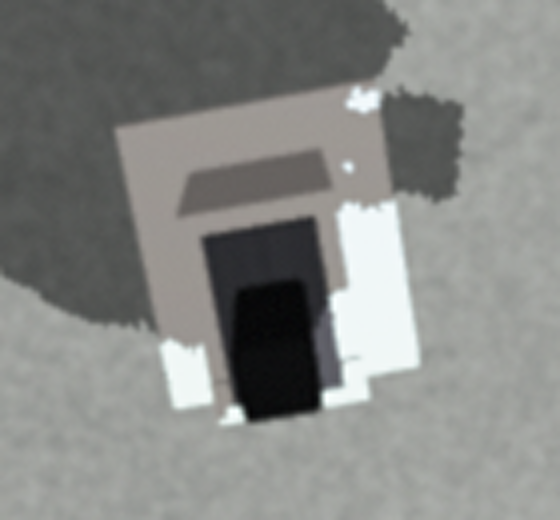

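The crop confirms it: a white block with the black handle and dark plate on top, the plate's long side along about −8.6°. Next I look at the rotor.

```bash
python3 -m crank '0.0854 -.0228 -.0316 .006 0 0 0;0.0854 -.0228 -.0316 .006 0 0 0;0.0854 -.0228 -.0316 .006 0 0 0;0.0854 -.0228 -.0316 .006 0 0 0;0.0854 -.0228 -.0316 .006 0 0 0;0.0854 -.0228 -.0316 .006 0 0 0;0.0854 -.0228 -.0316 .006 0 0 0;0.0854 -.0228 -.0316 .006 0 0 0' 
python3 -m crank '0.0854 0 0 0 0 0 0;0.0854 0 0 0 0 0 0;0.0854 0 0 0 0 0 0;0.0854 0 0 0 0 0 0;0.0854 0 0 0 0 0 0;0.0854 0 0 0 0 0 0;0.0854 0 0 0 0 0 0;0.0854 0 0 0 0 0 0' 
python3 - <<'E'
from h import *
f=cam('wrist');np.save('w2.npy',f,allow_pickle=True)
c=proj(f,[.554,-.005,.084]);print(c);u,v=c.astype(int)
save('w2.png',cv2.resize(f['pixels'][max(0,v-100):v+100,u-130:u+130],None,fx=3,fy=3,interpolation=cv2.INTER_CUBIC))
P=cloud(f);z=P[...,2];R=np.hypot(P[...,0]-.554,P[...,1]+.005)
for a,b in((.03,.045),(.057,.0645),(.08,.0865),(.09,.097),(.105,.115)):
    k=(z>a)&(z<b)&(R<.12)
    if k.sum()>20: print(a,k.sum(),np.median(z[k]),cv2.minAreaRect(P[k][:,:2].astype(np.float32)*1000),cv2.minEnclosingCircle(P[k][:,:2].astype(np.float32)*1000))
E
```

```text
clock: 2.2
position: [0.5502, -0.0088, 0.2021]
tool_rot: [3.141, 0.0, 2.811]
force: [1.4, 0.3, -0.6]
grip_width: 0.0856
finger_force: 0.0
clock: 2.87
position: [0.55, -0.007, 0.2024]
tool_rot: [3.142, 0.0, 2.81]
force: [-0.2, -0.6, 0.8]
grip_width: 0.0854
finger_force: 0.0
[329.16487924 205.80984744]
0.03 9405 0.038279377731114006 ((553.4488525390625, -6.903861999511719), (152.29539489746094, 149.63108825683594), 10.653322219848633) ((555.3803100585938, -6.174097061157227), 102.61283874511719)
0.057 12626 0.06057878030036168 ((555.8449096679688, -6.2920379638671875), (126.74989318847656, 126.81172180175781), 29.540010452270508) ((555.8822021484375, -6.3207926750183105), 63.814483642578125)
0.08 199 0.08329731448731492 ((546.3394775390625, -0.5117149353027344), (53.09870147705078, 31.18593406677246), 59.39619445800781) ((555.6776123046875, -6.127773761749268), 26.883142471313477)
0.09 1124 0.09290496328466201 ((556.0045776367188, -6.267021179199219), (41.38455581665039, 48.16533279418945), 53.63711929321289) ((555.8250732421875, -6.81764554977417), 24.34716796875)
0.105 1579 0.10841414426855098 ((555.446533203125, -6.120594024658203), (30.891963958740234, 30.54454803466797), 39.57382583618164) ((555.6262817382812, -6.208435535430908), 15.753434181213379)
```

View pics/w2.png

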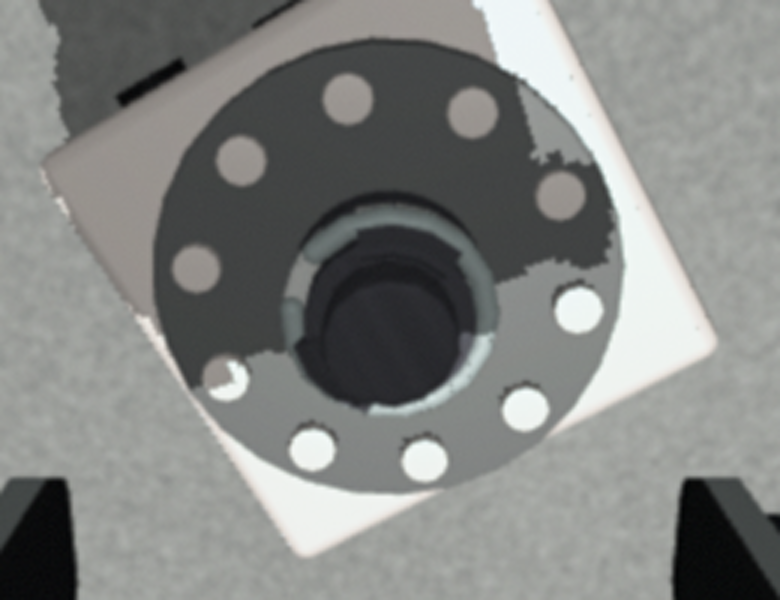

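The ring's gap shows at crop (300,280), with its ends near (312,258) and (292,300). The boss is at (390,320), and the caps straddle the expected slot direction, toward crop (340,222). I check the slot and ring angles from depth.

```bash
python3 - <<'E'
from h import *
s=state();print(s['qpos'].round(3))
f=np.load('w2.npy',allow_pickle=True).item();P=cloud(f);c=np.array([.5558,-.0063])
d=P[...,:2]-c;R=np.hypot(d[...,0],d[...,1]);A=np.degrees(np.arctan2(d[...,1],d[...,0]))%360;z=P[...,2]
g=f['pixels'].mean(2)
for a in range(150,272,4):
    o=[]
    for r0,r1 in((.0225,.0255),(.0255,.0275)):
        k=(abs(A-a)<2.5)&(R>r0)&(R<r1)&(z>.065);o+=[k.sum(),(np.median(z[k])*1e3).round(1) if k.any() else 0,(z[k].min()*1e3).round(1) if k.any() else 0,g[k].mean().round() if k.any() else 0]
    print(a,*o)
E
```

```text
[-0.176  0.464  0.11   1.853 -0.067  0.828  1.207]
150 19 88.5 70.9 84.0 19 80.8 66.0 72.0
154 14 88.6 66.2 88.0 19 79.1 69.6 70.0
158 17 88.8 74.1 84.0 22 83.4 67.7 72.0
162 20 88.9 66.5 74.0 18 83.7 67.5 75.0
166 19 89.4 69.7 82.0 20 79.2 65.0 68.0
170 17 88.5 68.6 87.0 19 78.0 65.9 66.0
174 18 88.3 68.6 84.0 20 79.9 65.1 68.0
178 21 88.5 68.6 84.0 16 80.6 66.3 70.0
182 18 88.5 71.7 95.0 15 77.4 66.8 63.0
186 18 88.2 67.1 90.0 15 86.8 67.0 72.0
190 17 88.7 68.5 101.0 14 81.7 65.0 62.0
194 15 88.4 76.5 105.0 12 74.6 65.0 52.0
198 18 87.8 66.8 87.0 10 81.5 66.8 61.0
202 12 88.3 76.8 105.0 13 80.1 66.5 63.0
206 35 262.0 87.7 46.0 13 84.8 67.9 70.0
210 195 262.5 73.6 21.0 11 86.5 65.4 64.0
214 226 261.5 86.8 22.0 78 263.8 67.4 18.0
218 33 260.5 82.6 36.0 102 262.7 66.8 23.0
222 12 82.6 81.0 128.0 16 261.0 68.4 57.0
226 13 82.8 81.0 133.0 4 81.9 70.7 99.0
230 10 82.8 81.9 134.0 2 82.5 82.3 119.0
234 13 82.2 81.1 134.0 2 82.6 82.3 115.0
238 11 82.4 82.1 134.0 2 83.2 82.9 112.0
242 20 85.8 81.6 111.0 5 84.8 83.0 99.0
246 11 88.4 87.5 110.0 5 87.9 85.3 87.0
250 11 88.4 87.6 107.0 4 87.3 85.6 83.0
254 11 88.7 87.7 106.0 3 87.4 86.8 86.0
258 10 88.3 87.8 106.0 3 87.7 87.4 82.0
262 11 88.0 86.5 107.0 4 88.2 87.2 85.0
266 16 89.3 86.8 78.0 3 88.4 87.7 88.0
270 8 92.1 89.1 54.0 5 87.4 86.9 89.0
```

```bash
python3 -m crank '0.0854 .0222 .032 0 0 0 0;0.0854 .0222 .032 0 0 0 0;0.0854 .0222 .032 0 0 0 0;0.0854 .0222 .032 0 0 0 0;0.0854 .0222 .032 0 0 0 0;0.0854 .0222 .032 0 0 0 0;0.0854 .0222 .032 0 0 0 0;0.0854 .0222 .032 0 0 0 0' 
python3 -m crank '0.06 0 0 0 0 0 7;0.06 0 0 0 0 0 7;0.06 0 0 0 0 0 7;0.06 0 0 0 0 0 7;0.06 0 0 0 0 0 7;0.06 0 0 0 0 0 7;0.06 0 0 0 0 0 7;0.06 0 0 0 0 0 7' 
python3 -m crank '0.06 0 0 0 0 0 7;0.06 0 0 0 0 0 7;0.06 0 0 0 0 0 7;0.06 0 0 0 0 0 2.6;0.06 0 0 0 0 0 0;0.06 0 0 0 0 0 0;0.06 0 0 0 0 0 0;0.06 0 0 0 0 0 0' 
cat >> h.py <<'E'
def go(x,y,z,yaw):
    s=state();R=rotm(s['tool_rot']);d=R.T@(np.array([x,y,z])-s['position'])
    T=rotm([np.pi,0,np.radians(yaw)]);w=np.degrees(Ro.from_matrix(R.T@T).as_rotvec())
    print('clock',s['clock'],'shift mm',(d*1e3).round(2),'turn',w.round(2),'q',s['qpos'].round(2),'F',s['force'].round(2))
E
python3 -c "
from h import *
go(.4651,.2931,.105,81.4)"
```

```text
clock: 3.58
position: [0.4646, 0.2943, 0.2025]
tool_rot: [3.141, 0.0, 2.81]
force: [0.8, 0.6, 0.2]
grip_width: 0.0856
finger_force: 0.0
clock: 4.25
position: [0.4654, 0.2926, 0.2023]
tool_rot: [3.142, -0.0, 1.827]
force: [-0.7, 0.3, -0.5]
grip_width: 0.06
finger_force: 0.0
clock: 4.92
position: [0.4655, 0.2925, 0.2023]
tool_rot: [-3.142, -0.0, 1.422]
force: [0.1, -0.3, 0.8]
grip_width: 0.06
finger_force: 0.0
clock 4.9167 shift mm [ 0.57 -0.46 97.34] turn [-0.01 -0.01  0.07] q [-0.98  0.5   0.42  1.87 -0.27  0.84 -0.56] F [ 0.08 -0.26  0.84]
```

```bash
python3 -m crank '0.06 .0005 -.0005 .020 0 0 0;0.06 0 0 .020 0 0 0;0.06 0 0 .020 0 0 0;0.06 0 0 .020 0 0 0;0.06 0 0 .0173 0 0 0;0.06 0 0 0 0 0 0;0.03 0 0 0 0 0 0;0.012 0 0 0 0 0 0' 40
python3 -m crank '0.01 0 0 0 0 0 0;0.005 0 0 0 0 0 0;0.0 0 0 0 0 0 0;0 0 0 0 0 0 0;0 0 0 0 0 0 0;0 0 0 0 0 0 0;0 0 0 0 0 0 0;0 0 0 0 0 0 0' 100
python3 -c "
from h import *
go(.4651,.2931,.245,81.4)"
```

```text
clock: 5.58
position: [0.4655, 0.2931, 0.1059]
tool_rot: [3.141, -0.001, 1.421]
force: [0.7, 0.7, 0.5]
grip_width: 0.0366
finger_force: 0.0
clock: 6.25
position: [0.4655, 0.2934, 0.1063]
tool_rot: [3.141, -0.001, 1.421]
force: [-1.7, -1.1, 10.2]
grip_width: 0.0151
finger_force: 97.3
clock 6.25 shift mm [  -0.19   -0.21 -138.74] turn [ 0.06 -0.08 -0.  ] q [-0.92  0.64  0.35  1.93 -0.35  0.63 -0.5 ] F [-1.71 -1.06 10.2 ]
```

```bash
python3 -m crank '0 0 0 -.006 0 0 0;0 0 0 -.010 0 0 0;0 0 0 -.014 0 0 0;0 0 0 -.014 0 0 0;0 0 0 -.014 0 0 0;0 0 0 -.014 0 0 0;0 0 0 -.014 0 0 0;0 0 0 -.014 0 0 0' 
python3 - <<'E'
from h import *
f=cam('side');p=state()['position'];print(p,state()['force'])
c=proj(f,p-[0,0,.096]);print(c);u,v=c.astype(int)
save('s2.png',cv2.resize(f['pixels'][v-60:v+50,u-70:u+70],None,fx=5,fy=5,interpolation=cv2.INTER_CUBIC))
for s in(-8.6,171.4):print(s,(proj(f,p-[0,0,.096]+.0095*np.array([np.cos(np.radians(s)),np.sin(np.radians(s)),0]))-c)*5)
E
```

```text
clock: 6.92
position: [0.4651, 0.293, 0.2069]
tool_rot: [3.141, -0.001, 1.42]
force: [1.1, 0.2, -0.3]
grip_width: 0.0145
finger_force: 97.3
[0.46600589 0.29348416 0.20923147] [ 1.18607836 -0.08122357  2.04962766]
[303.75338238 305.892229  ]
-8.6 [-25.06253689 -13.26172111]
171.4 [25.34258637 13.40990795]
```

View pics/s2.png

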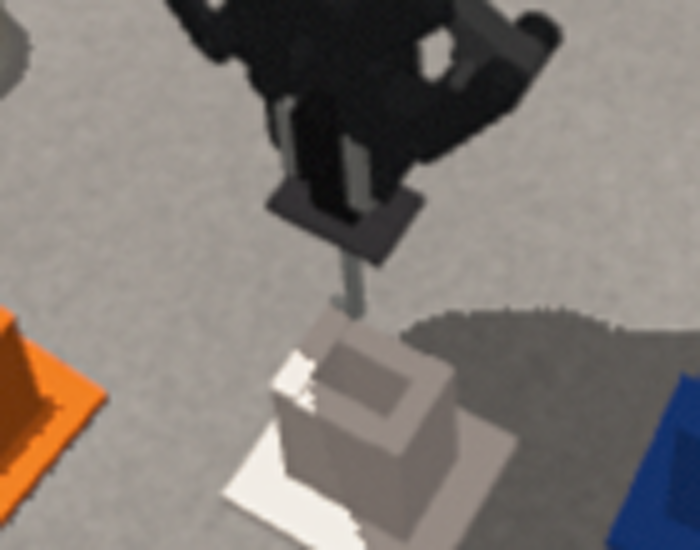

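The toe shows at crop (337,300), up and left of the shank's foot at (352,312), so it points along −8.6°. The grip is good.

```bash
python3 -c "
from h import *
go(.5116,-.0146,.209,100.65)"
```

```text
clock 6.9667 shift mm [-297.75   91.31   -0.42] turn [  0.17  -0.14 -19.28] q [-0.98  0.49  0.43  1.86 -0.27  0.85 -0.57] F [ 1.19 -0.08  2.05]
```

```bash
python3 -m crank '0 -.02 .0061 0 0 0 0;0 -.0366 .0112 0 0 0 0;0 -.0366 .0112 0 0 0 0;0 -.0366 .0112 0 0 0 0;0 -.0366 .0112 0 0 0 0;0 -.0366 .0112 0 0 0 0;0 -.0366 .0112 0 0 0 0;0 -.0366 .0112 0 0 0 0' 
python3 -m crank '0 -.0216 .0068 0 0 0 -5;0 0 0 0 0 0 -5;0 0 0 0 0 0 -5;0 0 0 0 0 0 -4.3;0 0 0 .010 0 0 0;0 0 0 .010 0 0 0;0 0 0 0 0 0 0;0 0 0 0 0 0 0' 
python3 - <<'E'
from h import *
go(.5116,-.0146,.1755,100.65)
f=cam('wrist');np.save('w3.npy',f,allow_pickle=True)
p=state()['position'];t=p-[0,0,.0963]+np.array([.00934,.00176,0]);print(p,'toe tip',t,proj(f,t))
a=np.radians(190.65);print('mouth',proj(f,[.5558+.026*np.cos(a),-.0063+.026*np.sin(a),.0765]))
u,v=proj(f,[.53,-.01,.08]).astype(int);u=np.clip(u,90,550);v=np.clip(v,70,330);print(u,v)
save('w3.png',cv2.resize(f['pixels'][v-70:v+70,u-90:u+90],None,fx=4,fy=4,interpolation=cv2.INTER_CUBIC))
E
```

```text
clock: 7.63
position: [0.5072, 0.0055, 0.206]
tool_rot: [3.141, -0.001, 1.421]
force: [1.3, 0.2, -1.2]
grip_width: 0.0148
finger_force: 97.4
clock: 8.3
position: [0.5103, -0.015, 0.1843]
tool_rot: [-3.14, 0.0, 1.756]
force: [-0.2, 0.6, -0.5]
grip_width: 0.0146
finger_force: 97.4
clock 8.3 shift mm [0.16 1.39 8.81] turn [-0.09  0.01 -0.07] q [-0.36  0.46  0.36  1.98 -0.23  0.75  0.32] F [-0.2   0.6  -0.53]
[ 0.51053615 -0.01499292  0.18470338] toe tip [ 0.51987615 -0.01323292  0.08840338] [337.35253058 211.09939651]
mouth [351.70785685 205.40368213]
352 205
```

View pics/w3.png

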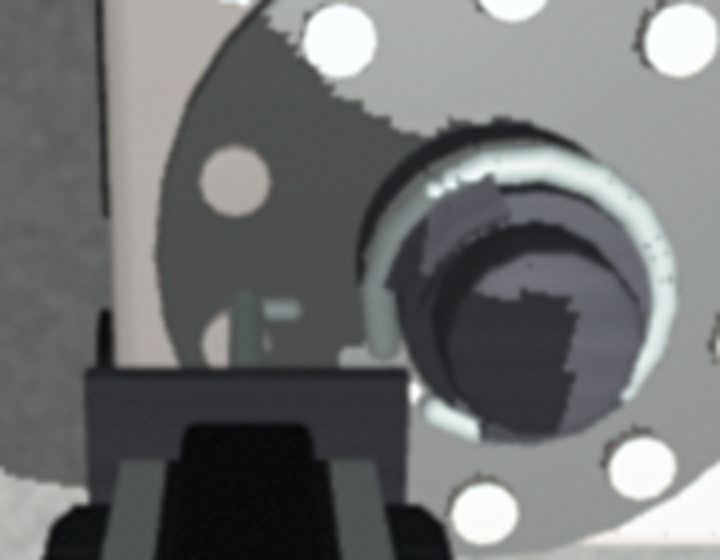

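The toe is at crop (268–300,308), 1 px from its prediction. The wire's end is at (385,357), the other end at (428,403), and a patch of collar face shows at (365,355). I check the ring's yaw against these.

```bash
python3 - <<'E'
from h import *
f=np.load('w3.npy',allow_pickle=True).item();c=np.array([.5558,-.0063])
def pp(r,a,z): a=np.radians(a);return ((proj(f,[c[0]+r*np.cos(a),c[1]+r*np.sin(a),z])-[262,135])*4).round()
for y in(8,10.65,13):print(y,'end',pp(.024,200+y,.085),'other',pp(.024,236+y,.085),'mouth floor',pp(.026,180+y,.0765),'rim',pp(.026,176+y,.082),pp(.026,184+y,.082),'boss top',pp(0,0,.108))
c=f['pixels'][135+55:135+100,262+70:262+125].mean(2).astype(int);print(c[::2,::2])
P=cloud(f);z=P[...,2][190:235,345:365]*1e3;print(z[::3,::2].astype(int))
E
```

```text
8 end [380. 336.] other [427. 401.] mouth floor [359. 275.] rim [363. 275.] [361. 295.] boss top [542. 344.]
10.65 end [381. 342.] other [432. 405.] mouth floor [359. 282.] rim [362. 281.] [361. 301.] boss top [542. 344.]
13 end [383. 347.] other [436. 407.] mouth floor [359. 287.] rim [361. 287.] [362. 307.] boss top [542. 344.]
[[ 79  78  78  78  78  77  78  78  79  78  60  33  66 100 116 129 133  99
   63  89  85  85  89  92  94  88  77  71]
 [ 78  78  78  77  77  78  79  78  78  78  42  34  85 114 128 135 101  53
   61  86  85  87  92  89  76  76  57  46]
 [ 80  78  78  78  79  78  79  78  78  75  39  51 102 123 133 114  59  51
   67  86  87  91  85  75  79  51  36  34]
 [ 78  78  78  77  78  78  79  78  79  72  38  79 110 127 129  76  49  50
   80  87  92  85  67  50  36  34  35  36]
 [ 79  78  78  79  78  77  78  79  79  71  50  93 115 129 114  55  48  50
   83  91  87  61  50  35  34  34  35  37]
 [ 78  78  78  77  78  78  79  79  78  69  44  96 122 129  79  51  49  52
   86  84  59  47  36  34  34  35  37  41]
 [ 79  79  77  77  79  78  78  79  78  71  43 104 126 121  58  49 
[... 4569 characters left out ...]
   60                   61                   60
                    60                   60                   59
                    83                   82                   83
                    82]
 [                 151                  151                  152
                   150                  152                  151
                   150                  151                  152
                   152]
 [                 151                  151                  151
                   151                  152                  151
                   151                  151                  150
                   151]]<stdin>:6: RuntimeWarning: invalid value encountered in cast
```

```bash
python3 -m crank '0 .0001 .0012 .003 0 0 0;0 0 0 .003 0 0 0;0 0 0 .0032 0 0 0;0 0 0 0 0 0 0;0 0 .003 0 0 0 0;0 0 .002 0 0 0 0;0 0 0 0 0 0 0;0 0 0 0 0 0 0' 
cat >> h.py <<'E'
def pk(off=.0363,face=.082,n=6):
    s=state();R=rotm(s['tool_rot']);t=s['position']+R@np.array([0,.0095,.060+off])
    a=np.radians(10.65);d=t-[.5558,-.0063,face];sh=s['position']+R@np.array([0,0,.06+off])-[.5558,-.0063,face]
    print('tip xyz in rotor_face mm',(np.array([d[0]*np.cos(a)+d[1]*np.sin(a),-d[0]*np.sin(a)+d[1]*np.cos(a),d[2]])*1e3).round(2),'shank r',(np.hypot(*sh[:2])*1e3).round(2))
    print('clock',s['clock'],'F in rotor axes',(Ro.from_euler('z',-a).apply(s['force'])).round(2),'M',s['moment'].round(2),'rpy',np.degrees(s['tool_rot']).round(2))
E
python3 -c "
from h import *
pk()"
```

```text
clock: 9.02
position: [0.517, -0.0138, 0.1758]
tool_rot: [3.141, 0.0, 1.757]
force: [-0.4, 0.7, 0.1]
grip_width: 0.0145
finger_force: 97.4
tip xyz in rotor_face mm [-30.01  -0.18  -2.45] shank r 39.51
clock 9.0167 F in rotor axes [-0.25  0.78  0.12] M [-0.04  0.01 -0.03] rpy [179.99   0.   100.68]
```

```bash
python3 -m crank '0 0 .0015 .0003 0 0 0;0 0 .001 0 0 0 0;0 0 .001 0 0 0 0;0 0 .001 0 0 0 0;0 0 0 0 0 0 0;0 0 0 0 0 0 0;0 0 0 0 0 0 0;0 0 0 0 0 0 0' 
python3 -c "
from h import *
pk()"
```

```text
clock: 9.68
position: [0.5212, -0.013, 0.1755]
tool_rot: [-3.142, -0.0, 1.757]
force: [0.7, -0.6, -1.2]
grip_width: 0.0149
finger_force: 97.4
tip xyz in rotor_face mm [-25.77  -0.17  -2.8 ] shank r 35.27
clock 9.6833 F in rotor axes [ 0.59 -0.7  -1.19] M [-0.01 -0.   -0.02] rpy [-180.     -0.    100.68]
```

```bash
python3 -m crank '0 0 .001 0 0 0 0;0 0 .001 0 0 0 0;0 0 .0007 0 0 0 0;0 0 0 0 0 0 0;0 0 0 0 0 0 0;0 0 0 0 0 0 0;0 0 0 0 0 0 0;0 0 0 0 0 0 0' 
python3 -c "
from h import *
pk()"
```

```text
clock: 10.35
position: [0.5239, -0.0125, 0.1755]
tool_rot: [3.142, 0.0, 1.757]
force: [0.2, 0.0, -0.2]
grip_width: 0.015
finger_force: 97.4
tip xyz in rotor_face mm [-23.    -0.18  -2.77] shank r 32.51
clock 10.35 F in rotor axes [ 0.22 -0.   -0.2 ] M [-0.06  0.02  0.01] rpy [180.     0.   100.68]
```

```bash
python3 -m crank '0 0 .0005 0 0 0 0;0 0 .0005 0 0 0 0;0 0 .0005 0 0 0 0;0 0 0 0 0 0 0;0 0 0 0 0 0 0;0 0 0 0 0 0 0;0 0 0 0 0 0 0;0 0 0 0 0 0 0' 
python3 -c "
from h import *
pk()"
```

```text
clock: 11.02
position: [0.5253, -0.0122, 0.1755]
tool_rot: [-3.142, 0.0, 1.757]
force: [0.6, 0.2, 0.5]
grip_width: 0.0149
finger_force: 97.4
tip xyz in rotor_face mm [-21.52  -0.17  -2.8 ] shank r 31.02
clock 11.0167 F in rotor axes [0.6  0.11 0.52] M [ 0.02 -0.05  0.08] rpy [-180.      0.    100.69]
```

```bash
python3 -m crank '0 0 .0004 0 0 0 0;0 0 .0003 0 0 0 0;0 0 0 0 0 0 0;0 0 0 0 0 0 0;0 0 0 0 0 0 0;0 0 0 0 0 0 0;0 0 0 0 0 0 0;0 0 0 0 0 0 0' 
python3 -c "
from h import *
pk()"
```

```text
clock: 11.68
position: [0.5261, -0.0121, 0.1755]
tool_rot: [3.142, 0.0, 1.757]
force: [0.4, 0.4, 0.7]
grip_width: 0.0147
finger_force: 97.5
tip xyz in rotor_face mm [-20.8   -0.15  -2.79] shank r 30.3
clock 11.6833 F in rotor axes [0.43 0.32 0.69] M [0.01 0.04 0.06] rpy [180.     0.   100.69]
```

```bash
python3 -m crank '0 0 .0003 0 0 0 0;0 0 .0002 0 0 0 0;0 0 0 0 0 0 0;0 0 0 0 0 0 0;0 0 0 0 0 0 0;0 0 0 0 0 0 0;0 0 0 0 0 0 0;0 0 0 0 0 0 0' 
python3 -c "
from h import *
pk()"
```

```text
clock: 12.35
position: [0.5265, -0.012, 0.1755]
tool_rot: [-3.141, -0.0, 1.757]
force: [-1.6, 0.4, 1.1]
grip_width: 0.0147
finger_force: 97.6
tip xyz in rotor_face mm [-20.4   -0.13  -2.83] shank r 29.9
clock 12.35 F in rotor axes [-1.52  0.74  1.12] M [-0.15  0.55  0.05] rpy [-179.99   -0.    100.69]
```

Contact with the core. I back off 0.2 mm and start lifting.

```bash
python3 -m crank '0 0 -.0002 0 0 0 0;0 0 0 -.0003 0 0 0;0 0 0 -.0003 0 0 0;0 0 0 -.0003 0 0 0;0 0 0 -.0003 0 0 0;0 0 0 0 0 0 0;0 0 0 0 0 0 0;0 0 0 0 0 0 0' 
python3 -c "
from h import *
pk()"
```

```text
clock: 13.02
position: [0.5263, -0.012, 0.1767]
tool_rot: [-3.142, 0.0, 1.757]
force: [-1.9, -0.2, 0.1]
grip_width: 0.0149
finger_force: 97.5
tip xyz in rotor_face mm [-20.51  -0.15  -1.6 ] shank r 30.01
clock 13.0167 F in rotor axes [-1.89  0.17  0.07] M [-0.07  0.31 -0.  ] rpy [-180.      0.    100.69]
```

```bash
python3 -m crank '0 0 -.0002 0 0 0 0;0 0 0 -.0003 0 0 0;0 0 0 -.0003 0 0 0;0 0 0 -.0002 0 0 0;0 0 0 0 0 0 0;0 0 0 0 0 0 0;0 0 0 0 0 0 0;0 0 0 0 0 0 0' 
python3 -c "
from h import *
pk()"
```

```text
clock: 13.68
position: [0.5262, -0.012, 0.1775]
tool_rot: [3.142, 0.0, 1.757]
force: [0.3, 0.3, -1.5]
grip_width: 0.0148
finger_force: 97.3
tip xyz in rotor_face mm [-20.68  -0.14  -0.82] shank r 30.18
clock 13.6833 F in rotor axes [ 0.34  0.22 -1.47] M [ 0.01  0.1  -0.02] rpy [180.     0.   100.69]
```

```bash
python3 -m crank '0 0 0 -.0003 0 0 0;0 0 -.0001 -.0003 0 0 0;0 0 -.0001 -.0002 0 0 0;0 0 0 0 0 0 0;0 0 0 0 0 0 0;0 0 0 0 0 0 0;0 0 0 0 0 0 0;0 0 0 0 0 0 0' 
python3 -c "
from h import *
pk()"
```

```text
clock: 14.35
position: [0.5259, -0.0121, 0.1783]
tool_rot: [-3.142, 0.0, 1.757]
force: [-0.3, 1.0, -3.4]
grip_width: 0.0148
finger_force: 97.4
tip xyz in rotor_face mm [-20.93  -0.16  -0.03] shank r 30.43
clock 14.35 F in rotor axes [-0.15  1.08 -3.44] M [ 0.23  0.06 -0.03] rpy [-180.      0.    100.69]
```

```bash
python3 -m crank '0 0 -.0001 -.0003 0 0 0;0 0 -.0001 -.0003 0 0 0;0 0 -.0002 -.0003 0 0 0;0 0 0 0 0 0 0;0 0 0 0 0 0 0;0 0 0 0 0 0 0;0 0 0 0 0 0 0;0 0 0 0 0 0 0' 
python3 -c "
from h import *
pk()"
```

```text
clock: 15.02
position: [0.5255, -0.0122, 0.1792]
tool_rot: [-3.141, -0.0, 1.757]
force: [-1.2, 0.0, -3.9]
grip_width: 0.0146
finger_force: 97.4
tip xyz in rotor_face mm [-21.37  -0.16   0.88] shank r 30.88
clock 15.0167 F in rotor axes [-1.13  0.24 -3.94] M [ 0.24  0.24 -0.01] rpy [-179.99   -0.    100.68]
```

```bash
python3 -m crank '0 0 0 -.0003 0 0 0;0 0 -.0001 -.0003 0 0 0;0 0 -.0001 -.0003 0 0 0;0 0 0 0 0 0 0;0 0 0 0 0 0 0;0 0 0 0 0 0 0;0 0 0 0 0 0 0;0 0 0 0 0 0 0' 
python3 -c "
from h import *
pk()"
```

```text
clock: 15.68
position: [0.5254, -0.0122, 0.1801]
tool_rot: [-3.142, 0.0, 1.757]
force: [-1.1, 0.1, -6.7]
grip_width: 0.0148
finger_force: 97.4
tip xyz in rotor_face mm [-21.52  -0.19   1.78] shank r 31.02
clock 15.6833 F in rotor axes [-1.09  0.33 -6.69] M [0.18 0.27 0.  ] rpy [-180.      0.    100.69]
```

```bash
python3 -m crank '0 0 -.0001 -.0003 0 0 0;0 0 -.0001 -.0003 0 0 0;0 0 -.0002 -.0003 0 0 0;0 0 0 0 0 0 0;0 0 0 0 0 0 0;0 0 0 0 0 0 0;0 0 0 0 0 0 0;0 0 0 0 0 0 0' 
python3 -c "
from h import *
pk()"
```

```text
clock: 16.35
position: [0.525, -0.0123, 0.181]
tool_rot: [3.142, 0.0, 1.757]
force: [-0.5, 0.1, -6.7]
grip_width: 0.0148
finger_force: 97.4
tip xyz in rotor_face mm [-21.9   -0.23   2.73] shank r 31.4
clock 16.35 F in rotor axes [-0.51  0.2  -6.73] M [ 0.27  0.21 -0.05] rpy [180.     0.   100.68]
```

```bash
python3 -m crank '0 0 -.0001 -.0003 0 0 0;0 0 -.0001 -.0003 0 0 0;0 0 -.0002 -.0003 0 0 0;0 0 0 0 0 0 0;0 0 0 0 0 0 0;0 0 0 0 0 0 0;0 0 0 0 0 0 0;0 0 0 0 0 0 0' 
python3 -c "
from h import *
pk()"
```

```text
clock: 17.02
position: [0.5246, -0.0124, 0.1819]
tool_rot: [3.142, 0.0, 1.757]
force: [-0.9, 1.3, -6.3]
grip_width: 0.0149
finger_force: 97.4
tip xyz in rotor_face mm [-22.3   -0.21   3.62] shank r 31.8
clock 17.0167 F in rotor axes [-0.63  1.49 -6.31] M [0.33 0.22 0.  ] rpy [180.     0.   100.68]
```

```bash
python3 -m crank '0 0 -.0001 -.0003 0 0 0;0 0 -.0001 -.0003 0 0 0;0 0 -.0002 -.0003 0 0 0;0 0 0 0 0 0 0;0 0 0 0 0 0 0;0 0 0 0 0 0 0;0 0 0 0 0 0 0;0 0 0 0 0 0 0' 
python3 -c "
from h import *
pk()"
```

```text
clock: 17.68
position: [0.5243, -0.0125, 0.1829]
tool_rot: [3.141, 0.0, 1.757]
force: [0.2, 1.7, -5.1]
grip_width: 0.0146
finger_force: 97.5
tip xyz in rotor_face mm [-22.6   -0.24   4.58] shank r 32.1
clock 17.6833 F in rotor axes [ 0.49  1.64 -5.07] M [0.21 0.1  0.08] rpy [1.7999e+02 1.0000e-02 1.0068e+02]
```

```bash
python3 -m crank '0 0 0 -.0003 0 0 0;0 0 -.0001 -.0003 0 0 0;0 0 -.0001 -.0003 0 0 0;0 0 0 0 0 0 0;0 0 0 0 0 0 0;0 0 0 0 0 0 0;0 0 0 0 0 0 0;0 0 0 0 0 0 0' 
python3 -c "
from h import *
pk()"
```

```text
clock: 18.35
position: [0.524, -0.0125, 0.1837]
tool_rot: [3.142, 0.0, 1.757]
force: [-1.2, 0.3, -2.9]
grip_width: 0.0147
finger_force: 97.7
tip xyz in rotor_face mm [-22.87  -0.19   5.43] shank r 32.37
clock 18.35 F in rotor axes [-1.16  0.51 -2.94] M [ 0.1  -0.04  0.01] rpy [1.8000e+02 1.0000e-02 1.0069e+02]
```

```bash
python3 - <<'E'
from h import *
f=cam('wrist');u,v=352,205
save('w4.png',cv2.resize(f['pixels'][v-70:v+70,u-90:u+90],None,fx=4,fy=4,interpolation=cv2.INTER_CUBIC));pk()
E
```

```text
tip xyz in rotor_face mm [-22.83  -0.21   5.44] shank r 32.33
clock 18.4 F in rotor axes [-0.3  -0.63 -2.77] M [0.14 0.03 0.02] rpy [179.99   0.   100.68]
```

View pics/w4.png

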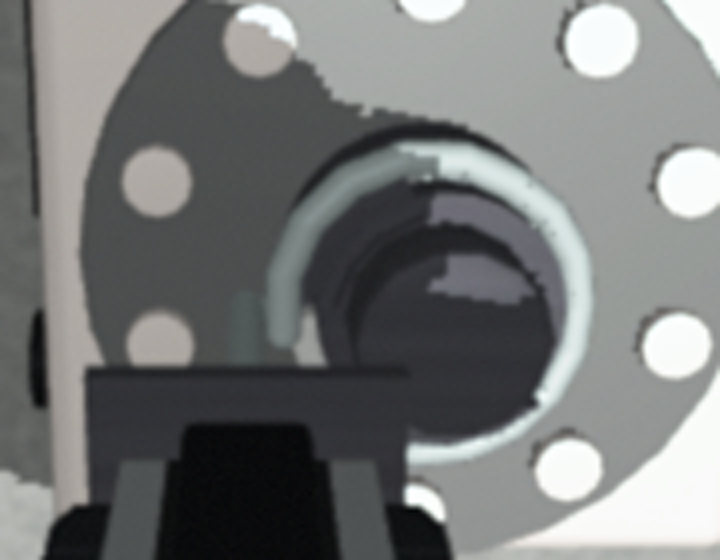

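The ring's end is up at crop (283,340). The shank's edge at (262,330) is about 1 mm off the wire, and the toe still carries it. I go on lifting with little outward motion.

```bash
python3 -m crank '0 0 0 -.0003 0 0 0;0 0 0 -.0003 0 0 0;0 0 -.0001 -.0003 0 0 0;0 0 0 -.0003 0 0 0;0 0 -.0001 -.0003 0 0 0;0 0 0 0 0 0 0;0 0 0 0 0 0 0;0 0 0 0 0 0 0' 
python3 -c "
from h import *
pk()"
```

```text
clock: 19.07
position: [0.5239, -0.0126, 0.1853]
tool_rot: [3.141, 0.0, 1.757]
force: [-0.1, -0.1, -1.5]
grip_width: 0.0145
finger_force: 98.0
tip xyz in rotor_face mm [-23.    -0.26   7.02] shank r 32.5
clock 19.0667 F in rotor axes [-0.07 -0.07 -1.51] M [ 0.03  0.02 -0.01] rpy [1.7999e+02 1.0000e-02 1.0068e+02]
```

```bash
python3 -m crank '0 0 0 -.0004 0 0 0;0 0 0 -.0004 0 0 0;0 0 0 -.0004 0 0 0;0 0 0 -.0004 0 0 0;0 0 0 -.0004 0 0 0;0 0 0 0 0 0 0;0 0 0 0 0 0 0;0 0 0 0 0 0 0' 
python3 - <<'E'
from h import *
pk()
f=cam('wrist');np.save('w5.npy',f,allow_pickle=True);u,v=352,205
save('w5.png',cv2.resize(f['pixels'][v-70:v+90,u-90:u+90],None,fx=3.5,fy=3.5,interpolation=cv2.INTER_CUBIC))
E
```

```text
clock: 19.73
position: [0.5238, -0.0125, 0.1872]
tool_rot: [3.142, 0.0, 1.757]
force: [-0.1, -0.0, -0.0]
grip_width: 0.0146
finger_force: 98.0
tip xyz in rotor_face mm [-23.09  -0.15   8.92] shank r 32.59
clock 19.7333 F in rotor axes [-0.15  0.   -0.05] M [-0.    0.04 -0.04] rpy [180.     0.   100.68]
```

View pics/w5.png

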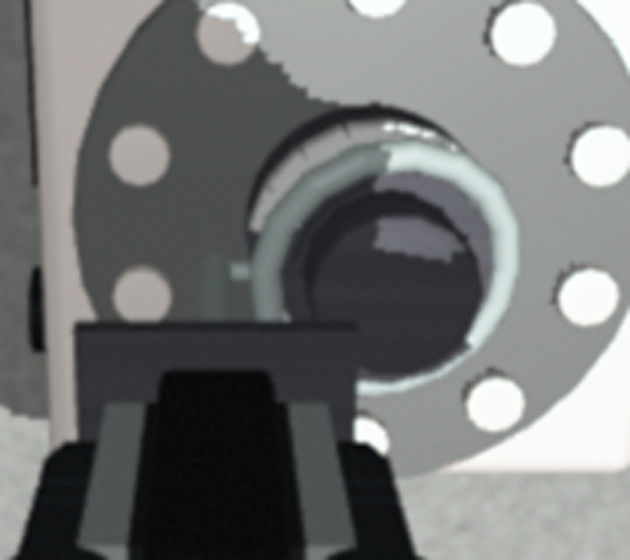

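The ring has sprung out: bare collar shows at crop (320,165), and the ring lies raised round the boss. I retract the pick outward and take it back.

```bash
python3 -m crank '0 0 -.002 0 0 0 0;0 0 -.004 0 0 0 0;0 0 -.006 0 0 0 0;0 0 -.006 0 0 0 0;0 0 -.004 -.004 0 0 5;0 0 0 -.010 0 0 5;0 0 0 -.010 0 0 5;0 0 0 -.006 0 0 4.3' 
python3 -m crank '0 0 0 0 0 0 0;0 0 0 0 0 0 0;0 0 0 0 0 0 0;0 0 0 0 0 0 0;0 0 0 0 0 0 0;0 0 0 0 0 0 0;0 0 0 0 0 0 0;0 0 0 0 0 0 0' 
python3 -c "
from h import *
go(.4655,.2934,.212,81.4)"
```

```text
clock: 20.45
position: [0.5018, -0.0167, 0.2181]
tool_rot: [3.141, -0.0, 1.416]
force: [-0.3, 0.1, -0.5]
grip_width: 0.0142
finger_force: 98.2
clock: 21.12
position: [0.5021, -0.0166, 0.2171]
tool_rot: [-3.141, 0.0, 1.421]
force: [0.3, 0.6, -0.6]
grip_width: 0.0147
finger_force: 98.2
clock 21.1167 shift mm [301.08 -82.6    5.07] turn [-0.01  0.01 -0.  ] q [-0.45  0.41  0.47  1.97 -0.25  0.82  0.02] F [ 0.3   0.62 -0.58]
```

```bash
python3 -m crank '0 .03 -.0083 0 0 0 0;0 .039 -.0107 0 0 0 0;0 .039 -.0107 0 0 0 0;0 .039 -.0107 0 0 0 0;0 .039 -.0107 0 0 0 0;0 .039 -.0107 0 0 0 0;0 .039 -.0107 0 0 0 0;0 .0371 -.0101 0 0 0 0' 
python3 -m crank '0 0 0 0 0 0 0;0 0 0 0 0 0 0;0 0 0 0 0 0 0;0 0 0 0 0 0 0;0 0 0 0 0 0 0;0 0 0 0 0 0 0;0 0 0 0 0 0 0;0 0 0 0 0 0 0' 
python3 -c "
from h import *
go(.4655,.2934,.110,81.4)"
```

```text
clock: 21.78
position: [0.4648, 0.2958, 0.2172]
tool_rot: [-3.142, -0.0, 1.421]
force: [0.8, 0.1, -0.1]
grip_width: 0.0148
finger_force: 98.2
clock: 22.45
position: [0.4658, 0.2932, 0.2173]
tool_rot: [3.142, -0.0, 1.42]
force: [-0.1, 0.5, -0.1]
grip_width: 0.0145
finger_force: 98.2
clock 22.45 shift mm [  0.18  -0.3  107.28] turn [ 0.   -0.01 -0.05] q [-0.98  0.48  0.43  1.85 -0.25  0.87 -0.58] F [-0.1   0.48 -0.14]
```

```bash
python3 -m crank '0 .0002 -.0003 .020 0 0 0;0 0 0 .020 0 0 0;0 0 0 .018 0 0 0;0 0 0 .016 0 0 0;0 0 0 .014 0 0 0;0 0 0 .012 0 0 0;0 0 0 .007 0 0 0;0 0 0 0 0 0 0' 
python3 -m crank '0 0 0 .001 0 0 0;0 0 0 .001 0 0 0;0 0 0 .001 0 0 0;0 0 0 0 0 0 0;0 0 0 0 0 0 0;0 0 0 0 0 0 0;0 0 0 0 0 0 0;0 0 0 0 0 0 0'
python3 -c "
from h import *
go(.4655,.2934,.106,81.4)"
```

```text
clock: 23.12
position: [0.4649, 0.2934, 0.1091]
tool_rot: [-3.141, 0.001, 1.42]
force: [0.3, -0.3, -0.6]
grip_width: 0.0148
finger_force: 98.2
clock: 23.78
position: [0.4653, 0.2938, 0.1073]
tool_rot: [3.142, -0.0, 1.421]
force: [-0.5, -0.6, -0.3]
grip_width: 0.0151
finger_force: 98.2
clock 23.7833 shift mm [-0.35  0.21  1.3 ] turn [ 0.   -0.   -0.01] q [-0.91  0.64  0.34  1.92 -0.34  0.64 -0.51] F [-0.53 -0.56 -0.27]
```

```bash
python3 -m crank '0 0 0 .0008 0 0 0;0 0 0 0 0 0 0;0 0 0 0 0 0 0;0.02 0 0 0 0 0 0;0.035 0 0 0 0 0 0;0.05 0 0 0 0 0 0;0.06 0 0 0 0 0 0;0.06 0 0 0 0 0 0' 40
python3 -m crank '0.06 0 0 0 0 0 0;0.06 0 0 -.010 0 0 0;0.06 0 0 -.020 0 0 0;0.06 0 0 -.030 0 0 0;0.06 0 0 -.030 0 0 0;0.06 0 0 -.030 0 0 0;0.07 0 0 0 0 0 0;0.07 0 0 0 0 0 0'
python3 - <<'E'
from h import *
go(.5521,-.0063,.22,81.4)
f=cam('wrist');P=cloud(f);z=P[...,2];R=np.hypot(P[...,0]-.465,P[...,1]-.293);g=f['pixels'].max(2)
k=(R<.04)&(z>.118)&(z<.14);print('handle',k.sum(),np.median(z[k]),cv2.minAreaRect(P[k][:,:2].astype(np.float32)*1e3))
k=(R<.04)&(z>.066)&(z<.085)&(g<90);print('plate',k.sum(),np.median(z[k]),cv2.minAreaRect(P[k][:,:2].astype(np.float32)*1e3))
f=cam('top');P=cloud(f);z=P[...,2];print('ring view')
E
```

```text
clock: 24.45
position: [0.4653, 0.2938, 0.1064]
tool_rot: [-3.142, -0.0, 1.42]
force: [1.3, -0.6, -0.6]
grip_width: 0.06
finger_force: 0.0
clock: 25.12
position: [0.4658, 0.2942, 0.2285]
tool_rot: [3.14, -0.003, 1.421]
force: [0.6, 0.6, -0.1]
grip_width: 0.0702
finger_force: 0.0
clock 25.1167 shift mm [-284.22  130.25    7.98] turn [ 0.11 -0.15 -0.01] q [-0.99  0.46  0.44  1.84 -0.25  0.89 -0.59] F [ 0.63  0.59 -0.14]
handle 493 0.12367136688311103 ((466.33294677734375, 293.6976318359375), (15.387797355651855, 14.904871940612793), 81.26142883300781)
plate 898 0.07385224990293424 ((466.1983337402344, 292.9353332519531), (26.551496505737305, 39.34474182128906), 81.74341583251953)
ring view
```

The pick is back upright: plate top at 73.9 mm, handle centred. Next the ring.

```bash
python3 -m crank '0.0854 -.0355 .0163 0 0 0 0;0.0854 -.0355 .0163 0 0 0 0;0.0854 -.0355 .0163 0 0 0 0;0.0854 -.0355 .0163 0 0 0 0;0.0854 -.0355 .0163 0 0 0 0;0.0854 -.0355 .0163 0 0 0 0;0.0854 -.0355 .0163 0 0 0 0;0.0854 -.0355 .0163 0 0 0 0' 
python3 -m crank '0.0854 0 0 .01 0 0 0;0.0854 0 0 .01 0 0 0;0.0854 0 0 0 0 0 0;0.0854 0 0 0 0 0 0;0.0854 0 0 0 0 0 0;0.0854 0 0 0 0 0 0;0.0854 0 0 0 0 0 0;0.0854 0 0 0 0 0 0'
python3 - <<'E'
from h import *
go(.5558,-.0063,.15,81.4)
f=cam('wrist');np.save('w6.npy',f,allow_pickle=True)
u,v=proj(f,[.5558,-.0063,.095]).astype(int);print(u,v)
save('w6.png',cv2.resize(f['pixels'][v-70:v+70,u-90:u+90],None,fx=4,fy=4,interpolation=cv2.INTER_CUBIC))
P=cloud(f);z=P[...,2];d=P[...,:2]-[.5558,-.0063];R=np.hypot(d[...,0],d[...,1])
I=f['pixels'].astype(int);g=I.mean(2);sp=I[...,2]-I[...,0]
k=(R>.017)&(R<.036)&(z>.083)&(z<.125)&(g>75)
A=np.degrees(np.arctan2(d[...,1],d[...,0]))%360
for a in range(0,360,15):
    q=k&(abs((A-a+180)%360-180)<7.5)
    if q.sum()>3:
        print(a,q.sum(),'r',(np.percentile(R[q],[5,50,95])*1e3).round(1),'z',(np.percentile(z[q],[10,50,90])*1e3).round(1),g[q].mean().round(),sp[q].mean().round(1))
E
```

```text
clock: 25.88
position: [0.5514, -0.0085, 0.2255]
tool_rot: [-3.14, 0.001, 1.42]
force: [0.5, 0.6, 0.4]
grip_width: 0.0852
finger_force: 0.0
clock: 26.55
position: [0.5518, -0.0061, 0.2067]
tool_rot: [3.141, -0.0, 1.421]
force: [-0.7, -0.6, -0.4]
grip_width: 0.0854
finger_force: 0.0
clock 26.55 shift mm [ 0.39  3.97 56.7 ] turn [ 0.02 -0.01  0.03] q [-0.42  0.5   0.45  1.86 -0.28  0.85  0.02] F [-0.68 -0.64 -0.43]
327 203
0 62 r [21.8 24.6 26.9] z [88.3 89.5 90.6] 118.0 8.2
15 89 r [18.1 23.4 26.8] z [89.1 90.7 92.8] 148.0 9.2
30 71 r [21.9 24.7 27. ] z [89.9 91.6 93.1] 158.0 9.4
45 67 r [22.  24.8 26.8] z [91.6 92.9 94.5] 103.0 7.3
60 77 r [22.  25.  26.7] z [92.7 94.5 95.9] 102.0 6.8
75 78 r [21.5 24.4 26.1] z [90.8 95.9 96.9] 105.0 6.7
90 82 r [21.5 24.1 26.1] z [95.  97.1 98.4] 107.0 7.2
105 81 r [21.  23.9 25.6] z [83.9 98.2 99.2] 111.0 7.0
120 78 r [20.6 23.7 25.7] z [92.5 98.7 99.7] 109.0 6.6
135 77 r [20.5 23.4 25.3] z [ 91.5  99.4 100.3] 109.0 6.9
150 68 r [20.2 23.  25.3] z [ 97.5  99.2 100.2] 105.0 7.0
165 61 r [20.3 22.7 25.3] z [ 98.2  99.4 100.2] 102.0 7.5
180 57 r [20.3 22.5 25.1] z [97.4 98.5 99.5] 101.0 7.3
195 56 r [20.5 22.6 25.2] z [96.4 97.6 98.7] 100.0 7.2
210 55 r [20.7 22.7 25.4] z [94.5 96.3 97.3] 97.0 6.6
225 12 r [20.5 24.3 26. ] z [83.3 87.9 94.2] 102.0 1.8
240 13 r [20.5 24.9 25.9] z [83.2 83.6 91.8] 107.0 0.5
255 59 r [22.8 24.7 27.4] z [90.4 91.9 93. ] 101.0 7.3
270 44 r [23.9 25.8 27.8] z [90.3 91.1 92.3] 98.0 7.0
285 31 r [24.4 26.3 27.9] z [88.6 89.9 91.3] 99.0 6.9
300 30 r [25.3 26.6 28.3] z [87.5 88.5 89.9] 101.0 6.1
315 26 r [24.7 26.5 27.8] z [87.8 88.5 89.8] 100.0 6.4
330 49 r [22.7 25.2 27.4] z [87.4 88.4 89.5] 101.0 7.2
345 61 r [22.1 24.7 27.1] z [87.5 88.7 89.6] 112.0 7.7
```

View pics/w6.png

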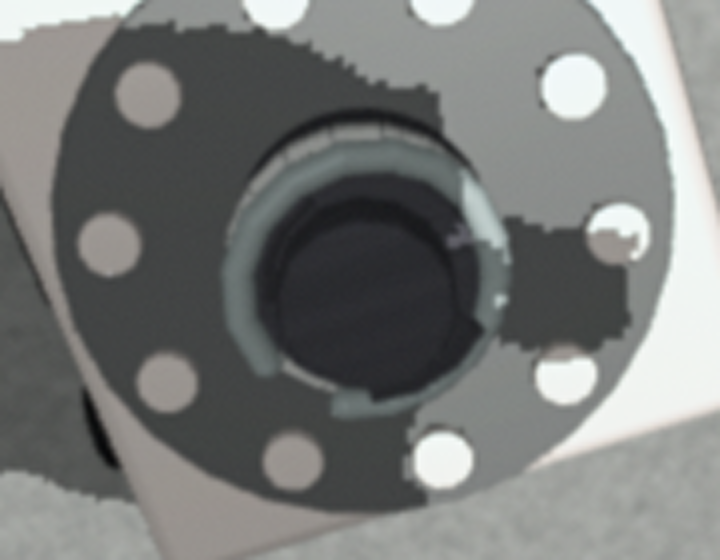

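The loose ring lies tilted, with its high side upper left (crop 255,240) and its low side right (500,280). The gap is at (300,385), with its ends at (262,365) and (340,400). I fit its plane and grip with the tool tilted to match.

```bash
python3 - <<'E'
from h import *
f=np.load('w6.npy',allow_pickle=True).item();P=cloud(f);z=P[...,2];d=P[...,:2]-[.5558,-.0063];R=np.hypot(d[...,0],d[...,1])
g=f['pixels'].astype(float);sp=g[...,2]-g[...,0];k=(R>.02)&(R<.032)&(z>.0865)&(z<.11)&(g.mean(2)>80)&(sp>4)
Q=P[k]
for _ in range(4):
    A=np.c_[Q[:,:2]-[.5558,-.0063],np.ones(len(Q))];c=np.linalg.lstsq(A,Q[:,2],rcond=None)[0];e=Q[:,2]-A@c;Q=Q[abs(e)<.0025]
n=np.array([-c[0],-c[1],1]);n/=np.linalg.norm(n);print(len(Q),c,'n',n.round(3),'tilt',np.degrees(np.arccos(n[2])))
# in-plane circle fit
e1=np.cross([0,1,0],n);e1/=np.linalg.norm(e1);e2=np.cross(n,e1);o=Q.mean(0);a=(Q-o)@e1;b=(Q-o)@e2
s=np.linalg.lstsq(np.c_[2*a,2*b,np.ones(len(a))],a*a+b*b,rcond=None)[0];r=np.sqrt(s[2]+s[0]**2+s[1]**2)
C=o+s[0]*e1+s[1]*e2-n*.0025;print('centre',C.round(4),'r',r.round(4))
s=state();T=rotm(s['tool_rot']);zt=-n;yt=T[:,1]-zt*(T[:,1]@zt);yt/=np.linalg.norm(yt);N=np.c_[np.cross(yt,zt),yt,zt]
print('turn',np.degrees(Ro.from_matrix(T.T@N).as_rotvec()).round(2))
t=C+n*.008;ap=C+n*.048
print('approach shift (old axes) mm',(T.T@(ap-s['position'])*1e3).round(1),'then along new z 40; tcp',t.round(4))
E
```

```text
1201 [-0.19223566  0.12766341  0.09421303] n [ 0.187 -0.124  0.974] tilt 12.994387928878673
centre [ 0.5563 -0.0067  0.0915] r 0.0245
turn [11.77  5.54 -0.57]
approach shift (old axes) mm [-4.3 14.3 68.4] then along new z 40; tcp [ 0.5578 -0.0077  0.0993]
```

```bash
python3 -m crank '0.0854 -.0011 .0036 .0171 0 0 0;0.0854 -.0011 .0036 .0171 0 0 0;0.0854 -.0011 .0036 .0171 0 0 0;0.0854 -.0010 .0035 .0171 0 0 0;0.0854 0 0 0 2.94 1.39 -.14;0.0854 0 0 0 2.94 1.39 -.14;0.0854 0 0 0 2.94 1.38 -.14;0.0854 0 0 0 2.94 1.38 -.14' 
python3 -m crank '0.0854 0 0 .005 0 0 0;0.0854 0 0 .007 0 0 0;0.0854 0 0 .007 0 0 0;0.0854 0 0 .007 0 0 0;0.0854 0 0 .007 0 0 0;0.0854 0 0 .007 0 0 0;0.0854 0 0 0 0 0 0;0.0854 0 0 0 0 0 0' 20
python3 -c "
from h import *
s=state();R=rotm(s['tool_rot']);print((R.T@(np.array([.5578,-.0077,.0993])-s['position'])*1e3).round(2),R[:,2].round(3),s['force'])"
```

```text
clock: 27.27
position: [0.5653, -0.0129, 0.1383]
tool_rot: [-2.934, -0.098, 1.421]
force: [0.4, 0.4, -0.2]
grip_width: 0.0852
finger_force: 0.0
clock: 27.93
position: [0.5574, -0.0078, 0.0987]
tool_rot: [-2.936, -0.097, 1.421]
force: [0.4, -0.2, 0.1]
grip_width: 0.0857
finger_force: 0.0
[ 0.2   0.21 -0.61] [-0.188  0.124 -0.974] [ 0.37584802 -0.24283955  0.10029709]
```

```bash
python3 -m crank '0.07 0 0 0 0 0 0;0.062 0 0 0 0 0 0;0.057 0 0 0 0 0 0;0.054 0 0 0 0 0 0;0.05 0 0 0 0 0 0;0.045 0 0 0 0 0 0;0.045 0 0 0 0 0 0;0.045 0 0 0 0 0 0' 25
```

```text
clock: 28.6
position: [0.5579, -0.0083, 0.0998]
tool_rot: [-2.937, -0.097, 1.42]
force: [-2.6, -2.3, 12.5]
grip_width: 0.0509
finger_force: 23.6
```

```bash
python3 -m crank '0.045 0 0 -.001 0 0 0;0.045 0 0 -.001 0 0 0;0.045 0 0 -.001 0 0 0;0.045 0 0 -.002 0 0 0;0.045 0 0 0 0 0 0;0.045 0 0 0 0 0 0;0.045 0 0 0 0 0 0;0.045 0 0 0 0 0 0' 25
```

```text
clock: 29.27
position: [0.559, -0.01, 0.1037]
tool_rot: [-2.937, -0.095, 1.42]
force: [2.4, -7.3, -5.8]
grip_width: 0.0495
finger_force: 26.8
```

```bash
python3 -m crank '0.045 -.001 0 0 0 0 0;0.045 -.001 0 0 0 0 0;0.045 -.0005 0 0 0 0 0;0.045 0 0 -.001 0 0 0;0.045 0 0 -.001 0 0 0;0.045 0 0 0 0 0 0;0.045 0 0 0 0 0 0;0.045 0 0 0 0 0 0' 25
```

```text
clock: 29.93
position: [0.5588, -0.0115, 0.1058]
tool_rot: [-2.937, -0.097, 1.42]
force: [2.9, -2.4, -3.9]
grip_width: 0.0496
finger_force: 32.1
```

Less resistance, so I keep lifting.

```bash
python3 -m crank '0.045 0 0 -.001 0 0 0;0.045 0 0 -.001 0 0 0;0.045 0 0 -.0015 0 0 0;0.045 0 0 -.0015 0 0 0;0.045 0 0 0 0 0 0;0.045 0 0 0 0 0 0;0.045 0 0 0 0 0 0;0.045 0 0 0 0 0 0' 25
```

```text
clock: 30.6
position: [0.5588, -0.0112, 0.1106]
tool_rot: [-2.934, -0.098, 1.421]
force: [-3.7, 2.9, -0.0]
grip_width: 0.0488
finger_force: 26.6
```

```bash
python3 -m crank '0.045 .0005 -.0014 -.001 0 0 0;0.045 .0002 -.0004 -.002 0 0 0;0.045 .0002 -.0004 -.002 0 0 0;0.045 .0003 -.0006 -.003 0 0 0;0.045 .0005 -.001 -.005 0 0 0;0.045 .0005 -.001 -.005 0 0 0;0.045 .0005 -.001 -.005 0 0 0;0.045 .0005 -.001 -.005 0 0 0' 25
python3 -m crank '0.045 .001 -.002 -.010 0 0 0;0.045 .001 -.002 -.010 0 0 0;0.045 .001 -.002 -.010 0 0 0;0.045 .001 -.002 -.010 0 0 0;0.045 .001 -.002 -.010 0 0 0;0.045 0 0 0 0 0 0;0.045 0 0 0 0 0 0;0.045 0 0 0 0 0 0' 25
python3 - <<'E'
from h import *
f=np.load('top.npy',allow_pickle=True).item();P=cloud(f)
# tray: corners of walls by height
z=P[...,2];W=np.zeros((400,640),bool);W[190:300,390:505]=1
k=W&(z>.008)&(z<.03);Q=P[k][:,:2].astype(np.float32)*1e3;print(k.sum(),cv2.minAreaRect(Q))
im=f['pixels'].astype(int);print(im[245,440:450].tolist()[:3],im[285,400:404].tolist()[:2])
hsv=cv2.cvtColor(f['pixels'],cv2.COLOR_RGB2HSV);h=(im[...,2]-im[...,0])
m=(W&((h>3)|(im.mean(2)>115))).astype(np.uint8);m=cv2.morphologyEx(m,2,np.ones((3,3),np.uint8));c=max(cv2.findContours(m,0,2)[0],key=cv2.contourArea);r=cv2.minAreaRect(c);print(r)
b=np.array([ray(f,*p,.014) for p in cv2.boxPoints(r)]);print(b.mean(0),np.linalg.norm(np.diff(b,axis=0),axis=1),np.degrees(np.arctan2(*(b[1]-b[0])[[1,0]])))
E
```

```text
clock: 31.27
position: [0.5588, -0.0115, 0.1402]
tool_rot: [-2.937, -0.097, 1.42]
force: [-0.2, -0.3, -0.5]
grip_width: 0.0488
finger_force: 26.1
clock: 31.93
position: [0.559, -0.0113, 0.1904]
tool_rot: [-2.936, -0.097, 1.42]
force: [0.8, -0.3, -0.8]
grip_width: 0.0492
finger_force: 26.1
591 ((470.21099853515625, -252.13491821289062), (160.39755249023438, 162.40838623046875), 17.04496192932129)
[[141, 147, 145], [142, 149, 147], [142, 148, 146]] [[113, 111, 110], [112, 110, 108]]
((443.351806640625, 245.81988525390625), (75.4977035522461, 68.43738555908203), 72.34986877441406)
[ 0.46914816 -0.2504282   0.014     ] [0.15852287 0.16719962 0.15287937] -71.211293680125
```

```bash
python3 -m crank '0.045 0 0 0 -2.94 -1.39 .14;0.045 0 0 0 -2.94 -1.39 .14;0.045 0 0 0 -2.94 -1.38 .14;0.045 0 0 0 -2.94 -1.38 .14;0.045 0 0 0 0 0 0;0.045 0 0 0 0 0 0;0.045 0 0 0 0 0 0;0.045 0 0 0 0 0 0' 25
python3 -m crank '0.045 -.0215 -.0045 0 0 0 0;0.045 -.033 -.0068 0 0 0 0;0.045 -.033 -.0068 0 0 0 0;0.045 -.033 -.0068 0 0 0 0;0.045 -.033 -.0068 0 0 0 0;0.045 -.033 -.0068 0 0 0 0;0.045 -.033 -.0068 0 0 0 0;0.045 -.0325 -.0067 0 0 0 0' 25
python3 -m crank '0.045 0 0 .015 0 0 0;0.045 0 0 .025 0 0 0;0.045 0 0 .025 0 0 0;0.045 0 0 .025 0 0 0;0.045 0 0 .015 0 0 0;0.045 0 0 0 0 0 0;0.045 0 0 0 0 0 0;0.045 0 0 0 0 0 0' 25
python3 -c "
from h import *
go(.470,-.252,.03,81.4)
f=cam('side');c=proj(f,[.47,-.252,.06]).astype(int);u,v=c;save('s3.png',cv2.resize(f['pixels'][v-50:v+50,u-65:u+65],None,fx=5,fy=5,interpolation=cv2.INTER_CUBIC))"
```

```text
clock: 32.6
position: [0.5593, -0.0118, 0.1904]
tool_rot: [-3.14, -0.0, 1.42]
force: [-0.3, 0.2, -0.4]
grip_width: 0.0489
finger_force: 26.2
clock: 33.27
position: [0.4691, -0.2548, 0.1906]
tool_rot: [-3.141, -0.0, 1.42]
force: [1.0, -0.1, -1.7]
grip_width: 0.0488
finger_force: 26.1
clock: 33.93
position: [0.4703, -0.2534, 0.0865]
tool_rot: [3.141, 0.0, 1.42]
force: [-0.0, -0.4, -0.6]
grip_width: 0.0492
finger_force: 26.4
clock 33.9333 shift mm [ 1.34 -0.56 56.51] turn [ 0.04  0.01 -0.05] q [ 0.14  0.65  0.34  1.98 -0.38  0.57  0.58] F [-0.04 -0.35 -0.59]
```

View pics/s3.png

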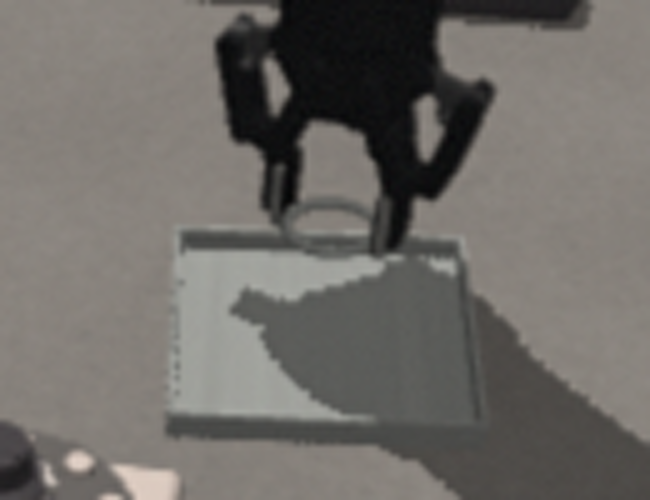

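The ring is held level at crop (330,225), near the fingertips and above the tray.

```bash
python3 -m crank '0.045 .0013 -.0006 .012 0 0 0;0.045 0 0 .012 0 0 0;0.045 0 0 .010 0 0 0;0.045 0 0 .010 0 0 0;0.045 0 0 .006 0 0 0;0.045 0 0 .004 0 0 0;0.045 0 0 0 0 0 0;0.045 0 0 0 0 0 0' 25
python3 -m crank '0.045 0 0 .002 0 0 0;0.045 0 0 .0015 0 0 0;0.045 0 0 .001 0 0 0;0.045 0 0 .0005 0 0 0;0.045 0 0 0 0 0 0;0.045 0 0 0 0 0 0;0.045 0 0 0 0 0 0;0.045 0 0 0 0 0 0' 25
```

```text
clock: 34.65
position: [0.4696, -0.2516, 0.0317]
tool_rot: [-3.141, 0.0, 1.42]
force: [-1.0, -0.3, -0.2]
grip_width: 0.0488
finger_force: 26.3
clock: 35.32
position: [0.4696, -0.2515, 0.0267]
tool_rot: [3.142, 0.0, 1.42]
force: [-0.0, 0.2, -0.5]
grip_width: 0.049
finger_force: 26.3
```

Release and retreat.

```bash
python3 -m crank '0.045 0 0 .001 0 0 0;0.045 0 0 0 0 0 0;0.055 0 0 0 0 0 0;0.06 0 0 0 0 0 0;0.07 0 0 0 0 0 0;0.075 0 0 0 0 0 0;0.08 0 0 0 0 0 0;0.08 0 0 0 0 0 0' 25
python3 -m crank '0.08 0 0 -.005 0 0 0;0.08 0 0 -.010 0 0 0;0.08 0 0 -.02 0 0 0;0.08 0 0 -.03 0 0 0;0.08 0 0 -.03 0 0 0;0.08 0 0 -.03 0 0 0;0.08 0 0 0 0 0 0;0.08 0 0 0 0 0 0' 25
python3 - <<'E'
from h import *
f=cam('wrist');P=cloud(f);z=P[...,2];R=np.hypot(P[...,0]-.47,P[...,1]+.252)
fl=np.median(z[(R<.06)&(z<.02)]);k=(R<.06)&(z>fl+.0045)&(z<.03);Q=P[k];c,r=cv2.minEnclosingCircle(Q[:,:2].astype(np.float32)*1e3)
print('floor',fl,k.sum(),'top pct',np.percentile(Q[:,2],[5,50,95]).round(4),c,r)
A=np.c_[Q[:,:2]-Q[:,:2].mean(0),np.ones(len(Q))];print('tilt',np.linalg.lstsq(A,Q[:,2],rcond=None)[0])
t=cam('top');P=cloud(t);W=P[215:270,172:230].reshape(-1,3);k=W[:,2]>.115;print('handle',W[k].mean(0),state()['clock'])
E
```

```text
clock: 35.98
position: [0.4696, -0.2515, 0.0257]
tool_rot: [3.142, 0.0, 1.421]
force: [-0.0, -0.7, 0.1]
grip_width: 0.08
finger_force: 0.0
clock: 36.65
position: [0.4704, -0.2516, 0.1529]
tool_rot: [3.138, 0.0, 1.421]
force: [-0.4, 0.5, -1.1]
grip_width: 0.0802
finger_force: 0.0
floor 0.002923210216879746 977 top pct [0.0076 0.0085 0.0097] (470.57696533203125, -250.0794677734375) 25.966686248779297
tilt [0.00068354 0.00091703 0.00856263]
handle [0.46500363 0.29263053 0.12372687] 36.75
```

The ring lies flat at the tray's centre and the pick stands in its stand.

```bash
python3 -c "
from h import *
print(bot.job_done())"
```

```text
the job is handed in; nothing more can be done
None
```

The job is handed in: the ring lies flat near the tray's centre and the pick is back upright in its white stand. The bottle, jar and rack were not touched, and the clock read about 37 s of the 72 s allowed.

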